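# Wind and set the bell timer for the next sitting

## Robot

A 6-joint arm with a two-finger parallel gripper is mounted at the origin on the work surface; the furniture and walls round the work are solid. World frame = base frame: x ahead of the robot, y to its left, z up, the work surface at z = 0. Lengths are in m, angles in rad, forces in N, time in s.
With the tool pointing down it reaches from about 0.275 to 0.75 m from the base axis. Payload 10.2 kg.
Tool frame: the origin (TCP) lies at the very end of the fingers, on their centre line; the grasp point (between the pads) lies 19 mm behind it; z points along the fingers, y is the line along which they close (so a half turn about z gives the same grasp; the last joint's range is limited). The gripper opens to 88 mm and grips with 3 to 60 N. Pads are 18 mm wide; open, the fingers measure 123 mm over their backs; the gripper's body (75 mm by 187 mm) begins 45 mm behind the grasp point.
Start: joints at [-1.494, 0.313, 1.498, -0, 1.331, -0.223], TCP at [0.155, -0.502, 0.239] pointing down, gripper open.
Joint ranges: [-2.94, 2.94], [-0.97, 2.17], [0.19, 2.56], [-1.23, 4.37], [0.02, 3.11], [-2.88, 2.88]. Speed limits (rad/s): [2.39, 2.39, 3.01, 3.14, 3.14, 3.14].

## Interface

Orientations are given as a unit quaternion [x, y, z, w].
In Python, from plant import move_to, move_linear, move_joints, open_gripper, close, wait, solve_ik, read_state, grab_frame, camera_info, Unreachable, hand_in, regions_of gives the robot as it stands. Calls block until the motion is done:
- move_to(position, orientation): joint-space move of the TCP to a pose.
- move_linear(position, attitude=None, max_speed=0.15): straight line of the TCP; attitude=None keeps the orientation; max_speed is the mean speed in m/s.
- move_joints(angles): joint-space move.
- open_gripper() and close(squeeze=None): open the fingers fully, or close them until they stop; squeeze is the grip in N (None keeps the last).
- wait(seconds).
- solve_ik(position, orientation): joint angles nearest the present ones, or None.
- read_state(): the state.
- grab_frame(name): name is "scene" or "top" or "wrist"; returns (picture, depth): 420x560x3 uint8, red, green, blue; 420x560 float32, m along the optical axis (not along the pixel's ray), 0 where there is no reading.
- camera_info(name): a dict with "intrinsics" (3x3 intrinsics, pixels), "world_from_camera" (4x4, takes a point from camera to world coordinates); the wrist camera has in their place "hand_eye" (4x4, takes a point from camera to tool coordinates, whose origin is the TCP and whose axes are the flange's). Camera axes: x right, y down, z forward; pixel columns grow to the right and rows downward; lengths in m; the calibration is good to about 2 mm. The wrist camera is an equidistant fisheye: a pixel r from the principal point sees the ray r / f radians off the axis. A picture is of the moment at which its call begins: read the wrist's pose just before it. camera_info takes no time and is no camera call.
A pose or a line that the arm cannot do raises Unreachable and nothing moves.
- hand_in(): hands the job in; it is judged then, once.
Trained networks look in the newest picture that a camera, given by its name, has taken for a name from the list of things; names that differ only in an ending like _2 or _b are one class to them, and where a whole thing is asked for, a point or a joint stands for the part that bears it (a point fixed in the world has none). Each returns a list of dicts, best first, with "p" (0 to 1); they miss things now and then, are a little off and sometimes report something else, mostly with a low value. They report only what shows in the picture. A call takes as long as a camera call.
- regions_of(camera, label): "region" (420x560 bool, what is visible of it) and "extent" ([left, top, right, bottom] in pixels, round what is visible of it).
The state is a dict: "t": time; "joint_positions": joint angles; "dq": joint speeds; "joint_torque": joint torques, N m; "tcp_pos": TCP position; "tool_rot": TCP orientation; "wrist_force": force on the tool from outside, world axes, zero at the start; "ft_torque": the same for the moment, N m; "finger_gap": finger opening in m; "grip_force": force on a finger pad.
Only numpy, scipy, OpenCV 4.12 (cv2) and the standard library are available. Lean on these libraries where they do the work, as an engineer would, in place of code of your own. Each camera call takes 0.05 s, during which the arm holds its last target. There are 200 camera calls.

## Task

Set the bell timer for the model's next sitting. Wind its knob clockwise past the broad top mark until you feel the bell spring take up, and draw the hammer clearly away from the bell (about half way to its end post) for a moment, but do not force it against the post; then turn the knob back down until the dial's pointer lines up with the marker tab as it stands on the rim, and let go. Leave the rinse cup and the paint bottle beside it where they are.

Things in the scene. Friction and masses are not known exactly. Their poses are not given: they have to be found in the camera images.
- timer: grey wedge-shaped bell timer, 185 mm deep, 160 wide, 105 high, fixed to the table. Origin under its middle at table height; x to its uphill rear, y to its left, z up. Its round face (146 mm over the rim) leans 20 degrees towards its front (-x). Nothing on the face but the knob stands over 11 mm high.
- top_mark (a point): minute 30, the top mark: a broad bar reaching out to the rim, at the face's lower right; this point is 46 mm from the axis, 3 mm above the face. The scale has 31 ticks, 8 degrees a minute, clockwise from minute 0 at the lower left over 15 uphill to 30.
- dial: aluminium dial plate, 74 mm across, flat on the face, with a raised black pointer, 5 mm wide. Origin: face centre, on the turning axis; z: the turning axis, square out of the face; x: towards the pointer. Winds clockwise seen from outside, with an even drag of 0.08 N m; stays where it is left. Starts at minute 5 to 12.
- knob: black bar knob, the part to hold; origin and z as the dial's, x along the bar. Bar 56 mm long, 16 thick (y: grip across this), its top 40 mm out from the face; under it a 55 mm round skirt, top 8.5 mm out. Lost motion: it turns loosely 0.3 rad either way from in line with the pointer before it carries the dial (0.6 rad after a reversal), so it does not show the setting.
- pointer_tip (a point): outer tip of the dial's pointer, 46 mm from the axis, 3 mm above the face; it shows the setting
- marker_tip (a point): where the dark steel marker tab on the rim (12 mm wide) points: on the tab's radius, 46 mm from the axis, 3 mm above the face; a pointer set exactly coincides with it. The tab stands between minutes 14 and 23; do not shift it.
- bell (a point): centre of the 44 mm steel bell at the uphill rim, 95 mm from the axis. Its spring takes up somewhere 1 to 4.1 minutes (0.14 to 0.56 rad) past the top mark, different at each start and not to be seen: there the torque jumps from 0.08 to 0.35 N m, then grows 0.6 N m per rad as dial and hammer turn on together.
- hammer (a point): centre of the hammer's 12 mm ball, 90 mm from the turning axis, at rest just right of the bell. Once the spring has taken up it turns clockwise with the dial, 9 mm per 0.1 rad; it counts as drawn from 10 mm (0.11 rad) and as forced from 27 mm (0.3 rad). Turned back or let go, it springs home.
- end_post (a point): top of the 7 mm steel post right of the hammer, which the ball would meet after 32 mm (0.36 rad)
- rinse_cup: bystander: white plastic cup, 83 mm across, 106 mm high, loose, 165 to 195 mm left of the timer's middle; origin under its centre
- paint_bottle: bystander: pale blue bottle with black cap, 51 mm across, 146 mm high, loose, 165 to 195 mm right of the timer's middle; origin under its centre

How it is judged:
By the outcome, as a careful person would: the job done as asked, in the order asked, and still so for the second after the job is handed in, with the robot touching nothing.
It also fails if it takes over 67 s, if anything falls off the work surface, if the arm or the gripper's body presses on something with over 40 N, if the wrist force passes 120 N, or if a joint passes its speed limit or range.

## Working session

There is one attempt and no reset: what is moved stays moved. The work goes in short steps, each a Python script; the robot and the scene stay as the last script left them, time stands still between calls to the robot, and variables do not carry over. Pictures are saved under pics/ and viewed, at most 10 in all, crops included, and the job is handed in when it is done.

```bash
mkdir -p pics; ls
cat > h.py <<'E'
import numpy as np, cv2
from plant import *
from scipy.spatial.transform import Rotation as R
def save(n,im): cv2.imwrite('pics/'+n+'.png',cv2.cvtColor(im,cv2.COLOR_RGB2BGR))
def pts(cam,d,mask):
    ci=camera_info(cam);K=np.array(ci['intrinsics']);T=np.array(ci['world_from_camera'])
    v,u=np.nonzero(mask&(d>0));z=d[v,u]
    p=np.c_[(u-K[0,2])*z/K[0,0],(v-K[1,2])*z/K[1,1],z]
    return p@T[:3,:3].T+T[:3,3]
E
python3 - <<'E'
from h import *
for c in ['scene','top']:
    im,d=grab_frame(c); save(c,im)
    ci=camera_info(c); print(c,np.round(ci['intrinsics'],1).tolist(),np.round(ci['world_from_camera'],3).tolist())
    for l in ['timer','dial','knob','pointer_tip','marker_tip','bell','hammer','end_post','top_mark','rinse_cup','paint_bottle']:
        for r in regions_of(c,l)[:2]:
            p=pts(c,d,r['region'])
            print(l,round(r['p'],2),r['extent'],r['region'].sum(),np.round(np.median(p,0),3) if len(p) else None, np.round(p.max(0),3) if len(p) else '')
print(camera_info('wrist')); print(read_state())
E
```

```text
pics
plant.py
scene [[406.5, 0.0, 284.1], [0.0, 406.5, 207.7], [0.0, 0.0, 1.0]] [[-0.624, -0.357, 0.695, -0.17], [-0.781, 0.256, -0.57, 0.606], [0.025, -0.898, -0.439, 0.538], [0.0, 0.0, 0.0, 1.0]]
timer 0.93 [276.0, 192.8, 355.2, 256.0] 3929 [ 0.475 -0.013  0.058] [0.766 0.06  0.108]
dial 0.95 [299.3, 207.4, 332.3, 229.2] 578 [ 0.468 -0.023  0.074] [0.524 0.003 0.108]
knob 0.58 [309.6, 205.3, 330.8, 227.3] 396 [ 0.468 -0.025  0.083] [ 0.493 -0.005  0.108]
pointer_tip 0.79 [300.9, 206.3, 331.9, 229.5] 575 [ 0.468 -0.023  0.073] [0.514 0.002 0.108]
bell 0.67 [271.6, 193.3, 355.7, 257.0] 3898 [ 0.475 -0.013  0.058] [0.766 0.06  0.108]
hammer 0.75 [301.4, 193.3, 331.2, 230.7] 511 [ 0.468 -0.024  0.075] [0.565 0.001 0.107]
hammer 0.47 [297.7, 203.0, 332.3, 230.5] 564 [ 0.469 -0.023  0.075] [0.524 0.003 0.108]
end_post 0.93 [271.7, 190.2, 357.5, 258.5] 3887 [ 0.475 -0.012  0.058] [0.741 0.088 0.186]
top_mark 0.79 [272.5, 194.5, 354.3, 257.3] 3853 [ 0.474 -0.012  0.058] [0.727 0.06  0.108]
rinse_cup 0.64 [216.0, 198.5, 254.3, 251.6] 1489 [0.559 0.147 0.074] [0.81  0.178 0.108]
top [[468.2,
[... 1868 characters left out ...]
.2, 'joint_positions': array([-1.49442385e+00,  3.12883924e-01,  1.49772634e+00,  1.13154430e-05,
        1.33098661e+00, -2.23403819e-01]), 'dq': array([ 0.00106743, -0.00319549, -0.00131763,  0.00155629,  0.00053247,
        0.00058076]), 'joint_torque': array([-7.39377228e-04, -4.02111948e+01, -2.52421367e+01,  6.94952882e-02,
        3.18998017e-02, -8.87478677e-06]), 'tcp_pos': array([ 0.15502499, -0.50158909,  0.23871848]), 'tool_rot': array([ 9.88787988e-01,  1.49326206e-01,  5.63602456e-06, -1.70169535e-06]), 'wrist_force': array([ 0.06464965,  0.09078375, -0.15110644]), 'ft_torque': array([ 0.00986803, -0.01053905,  0.02863462]), 'grip_force': 0.0, 'finger_gap': 0.08832935756553865}
```

Run:
```python
import cv2
a=cv2.imread('pics/top.png')[150:290,200:460]
cv2.imwrite('pics/topc.png',cv2.resize(a,None,fx=3,fy=3,interpolation=cv2.INTER_CUBIC))
```

```text
(no output)
```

View pics/topc.png

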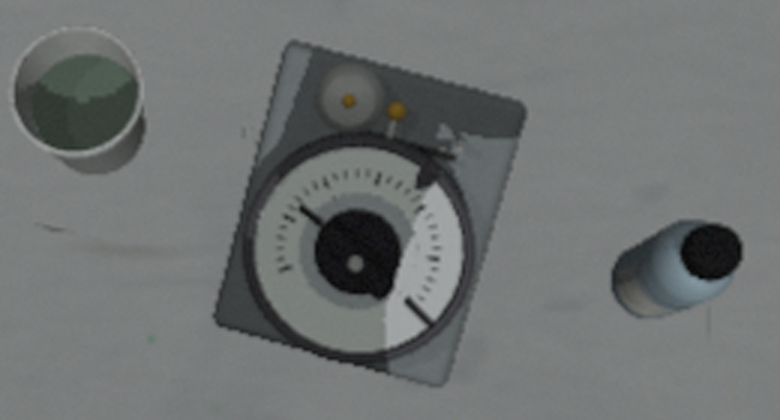

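```bash
cat >> h.py <<'E'
def toolR(n,xd):
    z=-n; x=xd-(xd@z)*z; x/=np.linalg.norm(x); return R.from_matrix(np.c_[x,np.cross(z,x),z])
E
python3 - <<'E'
from h import *
im,d=grab_frame('top')
m=np.zeros(d.shape,bool)
cv2.circle(mm:=np.zeros(d.shape,np.uint8),(319,232),33,1,-1); m=mm>0
p=pts('top',d,m)
best=None;rng=np.random.default_rng(0)
for _ in range(500):
    a=p[rng.choice(len(p),3,False)];n=np.cross(a[1]-a[0],a[2]-a[0])
    if np.linalg.norm(n)<1e-9: continue
    n/=np.linalg.norm(n);k=abs((p-a[0])@n)<.002
    if best is None or k.sum()>best.sum(): best=k
q=p[best];c=q.mean(0);n=np.linalg.svd(q-c,full_matrices=False)[2][2];n*=np.sign(n[2])
print(best.sum(),len(p),n,'tilt',np.degrees(np.arccos(n[2])),'yaw',np.arctan2(-n[1],-n[0]))
ci=camera_info('top');K=ci['intrinsics'];T=np.array(ci['world_from_camera'])
r=T[:3,:3]@np.linalg.solve(K,[319,232.3,1]);o=T[:3,3];c=o+r*((c-o)@n/(r@n));print('centre',c)
yaw=np.arctan2(-n[1],-n[0]); n=np.array([-np.sin(np.radians(20))*np.cos(yaw),-np.sin(np.radians(20))*np.sin(yaw),np.cos(np.radians(20))])
for a in np.arange(0,360,30):
    ax=np.array([np.cos(np.radians(a)),np.sin(np.radians(a)),0])
    q0=toolR(n,ax).as_quat()
    s=[solve_ik(c+n*h,q0) for h in(.12,.013)]
    print(a,[None if x is None else np.round(x,2).tolist() for x in s])
np.savez('geo.npz',c=c,n=n,yaw=yaw); print(read_state()['t'])
E
```

```text
1959 3386 [-0.32120605  0.0998383   0.94173191] tilt 19.655528004057853 yaw -0.30135653067478274
centre [ 0.48428911 -0.03086675  0.06557049]
0 [[-0.31, 0.04, 2.04, 0.0, 0.71, 1.24], [-0.31, 0.3, 2.06, 0.0, 0.43, 1.24]]
30 [[-0.31, 0.04, 2.04, 0.0, 0.71, 0.71], [-0.31, 0.3, 2.06, 0.0, 0.43, 0.71]]
60 [[-0.31, 0.04, 2.04, 0.0, 0.71, 0.2], [-0.31, 0.3, 2.06, 0.0, 0.43, 0.2]]
90 [[-0.31, 0.04, 2.04, 0.0, 0.71, -0.29], [-0.31, 0.3, 2.06, 0.0, 0.43, -0.29]]
120 [[-0.31, 0.04, 2.04, 0.0, 0.71, -0.8], [-0.31, 0.3, 2.06, 0.0, 0.43, -0.8]]
150 [[-0.31, 0.04, 2.04, 0.0, 0.71, -1.34], [-0.31, 0.3, 2.06, 0.0, 0.43, -1.34]]
180 [[-0.31, 0.04, 2.04, 0.0, 0.71, -1.9], [-0.31, 0.3, 2.06, 0.0, 0.43, -1.9]]
210 [[-0.31, 0.04, 2.04, 0.0, 0.71, -2.43], [-0.31, 0.3, 2.06, 0.0, 0.43, -2.44]]
240 [None, None]
270 [[-0.31, 0.04, 2.04, 0.0, 0.71, 2.85], [-0.31, 0.3, 2.06, 0.0, 0.43, 2.85]]
300 [[-0.31, 0.04, 2.04, 0.0, 0.71, 2.34], [-0.31, 0.3, 2.06, 0.0, 0.43, 2.34]]
330 [[-0.31, 0.04, 2.04, 0.0, 0.71, 1.8], [-0.31, 0.3, 2.06, 0.0, 0.43, 1.8]]
1.25
```

```bash
cat >> h.py <<'E'
def wristcam():
    s=read_state();ci=camera_info('wrist');W=np.eye(4);W[:3,:3]=R.from_quat(s['tool_rot']).as_matrix();W[:3,3]=s['tcp_pos']
    return np.array(ci['intrinsics']),W@np.array(ci['hand_eye'])
def proj(K,T,P):
    q=(np.atleast_2d(P)-T[:3,3])@T[:3,:3];rr=np.hypot(q[:,0],q[:,1]);th=np.arctan2(rr,q[:,2])
    return np.c_[K[0,2]+K[0,0]*th*q[:,0]/rr,K[1,2]+K[0,0]*th*q[:,1]/rr]
def basis(n,yaw):
    ey=np.array([-np.sin(yaw),np.cos(yaw),0]);return np.cross(ey,n),ey   # uphill, left
def rect(im,K,T,c,n,yaw,h=0.,half=.125,N=600):
    "view square on the plane h above the face; up = uphill, right = timer's right"
    ex,ey=basis(n,yaw);v,u=np.mgrid[:N,:N];f=2*half/N
    P=c+n*h+((N/2-v.ravel())*f)[:,None]*ex+((N/2-u.ravel())*f)[:,None]*ey
    m=proj(K,T,P).astype(np.float32).reshape(N,N,2)
    return cv2.remap(im,m[...,0],m[...,1],cv2.INTER_CUBIC)
E
python3 - <<'E'
from h import *
g=np.load('geo.npz');c,n,yaw=g['c'],g['n'],float(g['yaw'])
a=np.radians(200);q=toolR(n,np.array([np.cos(a),np.sin(a),0])).as_quat()
j=solve_ik(c+n*.13,q);print(j)
st=np.array(read_state()['joint_positions'])
up=st.copy();up[0]=j[0];up[5]=j[5]
move_joints(up);move_joints(j)
K,T=wristcam();im,d=grab_frame('wrist');save('w1',im);np.savez('w1.npz',im=im,d=d,K=K,T=T)
save('r1',rect(im,K,T,c,n,yaw));print(read_state()['t'])
E
```

```text
[-0.30729445  0.01821764  2.03653287  0.00301922  0.73778423 -2.25923919]
4.0333
```

View pics/r1.png

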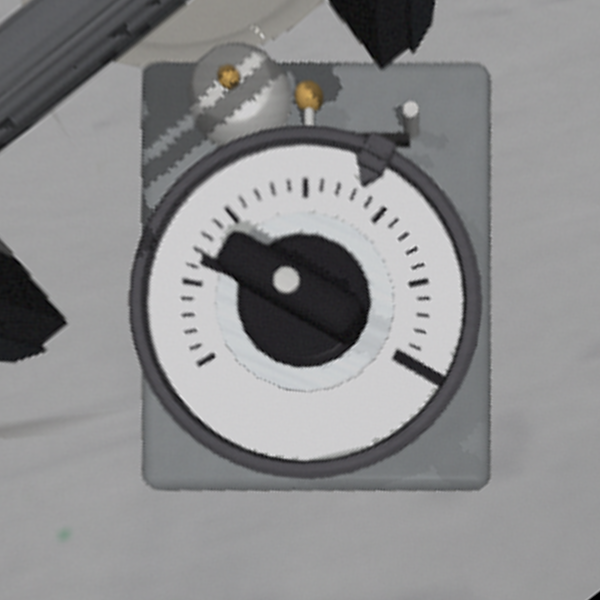

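```bash
cat >> h.py <<'E'
def circ(rim,n0):
    pass
E
python3 - <<'E'
from h import *
g=np.load('geo.npz');c,n,yaw=g['c'],g['n'],float(g['yaw']);ex,ey=basis(n,yaw)
c=c+(302-300)*-.000417*ex-(305.5-300)*.000417*ey
np.savez('geo.npz',c=c,n=n,yaw=yaw)
for deg in (200,180,220,160,20,0):
    a=np.radians(deg);r=toolR(n,np.array([np.cos(a),np.sin(a),0]))
    he=camera_info('wrist')['hand_eye']
    j=solve_ik(c+n*.27-r.apply(he[:3,3]),r.as_quat())
    if j is not None: break
print(deg,j);move_joints(j)
K,T=wristcam();im,d=grab_frame('wrist');np.savez('w2.npz',im=im,d=d,K=K,T=T)
print('cam-c',np.array([ex,ey,n])@(T[:3,3]-c))
save('r2',rect(im,K,T,c,n,yaw,half=.1));print(read_state()['t'])
# face height seen by wrist depth (along optical axis)
v,u=np.nonzero(d>0)
x=(u-K[0,2])/K[0,0];y=(v-K[1,2])/K[0,0];th=np.hypot(x,y)+1e-9;z=d[v,u]
P=np.c_[np.tan(th)*x/th*z,np.tan(th)*y/th*z,z]@T[:3,:3].T+T[:3,3]
L=(P-c)@np.c_[ex,ey,n];rr=np.hypot(L[:,0],L[:,1])
k=(rr>.042)&(rr<.052);print('face h',np.percentile(L[k,2],[10,50,90]))
for nm,lo,hi in(('dial',.030,.035),('rim',.069,.0725),('knobtop',0,.005)):
    k=(rr>lo)&(rr<hi);print(nm,np.percentile(L[k,2],[10,50,90]))
k=(rr>.040)&(rr<.066)&(abs(L[:,2])<.005);A=np.c_[L[k,:2],np.ones(k.sum())];print('plane',np.linalg.lstsq(A,L[k,2],rcond=None)[0])
E
```

```text
200 [-0.19028525  0.15940194  1.83996241 -0.05308691  0.79584908 -2.10984068]
cam-c [1.06230878e-03 2.49274050e-04 2.69412874e-01]
4.4833
face h [0.00035578 0.00137118 0.00292955]
dial [0.00283508 0.00373545 0.00467147]
rim [0.00518646 0.20458287 0.22910562]
knobtop [0.039654   0.04072907 0.04156211]
plane [ 0.00138269 -0.00104882  0.00132633]
```

View pics/r2.png

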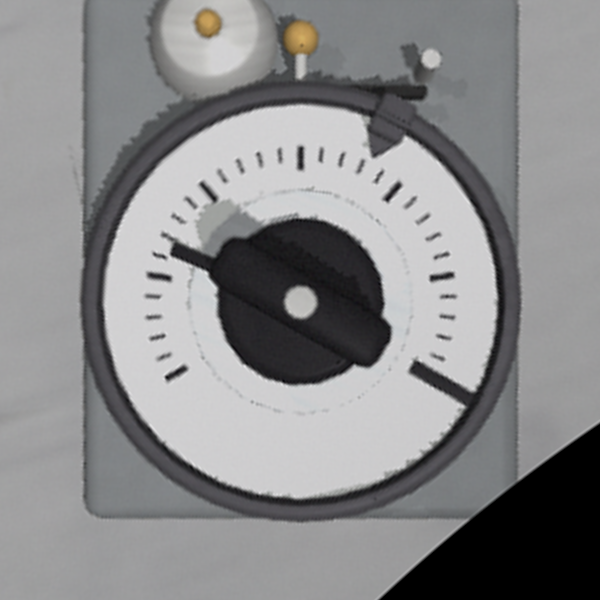

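```bash
cat >> h.py <<'E'
def polar(im,K,T,c,n,yaw,h,r,step=.1):
    "grey level at radius r, h above face, by angle clockwise from uphill"
    ex,ey=basis(n,yaw);a=np.arange(-180,180,step);t=np.radians(a)
    P=c+n*h+r*(np.cos(t)[:,None]*ex-np.sin(t)[:,None]*ey)
    m=proj(K,T,P).astype(np.float32)
    gy=cv2.cvtColor(im,cv2.COLOR_RGB2GRAY).astype(np.float32)
    return a,cv2.remap(gy,m[None,:,0].copy(),m[None,:,1].copy(),cv2.INTER_LINEAR)[0]
def darks(a,g,lo,hi,thr=110):
    k=(a>=lo)&(a<=hi);a,g=a[k],g[k];b=np.r_[0,(g<thr).astype(int),0];d=np.diff(b)
    return [(round((a[s]+a[e-1])/2,2),round(a[e-1]-a[s],1)) for s,e in zip(np.nonzero(d>0)[0],np.nonzero(d<0)[0])]
E
python3 - <<'E'
from h import *
g=np.load('geo.npz');c,n,yaw=g['c'],g['n'],float(g['yaw']);ex,ey=basis(n,yaw)
w=np.load('w2.npz');im,K,T=w['im'],w['K'],w['T']
n0=-1
c=c-ex*.0005-ey*.0002
for h,rs in((.001,(.0475,.0485)),):
  for r in rs: print('ticks',r,darks(*polar(im,K,T,c,n,yaw,h,r),-125,125))
for h in(.001,.006,.01):
  for r in(.051,.053,.055,.057,.059,.061,.063): print('tab',h,r,darks(*polar(im,K,T,c,n,yaw,h,r),5,50,110))
for h in(.003,):
  for r in(.038,.039,.040,.041,.042,.043,.044,.045): print('ptr',r,darks(*polar(im,K,T,c,n,yaw,h,r),-95,-40,110))
for h,r in((.04,.024),(.04,.026)):
  print('bar',r,darks(*polar(im,K,T,c,n,yaw,h,r),-100,180,60))
E
```

```text
ticks 0.0475 [(np.float64(-119.85), np.float64(2.3)), (np.float64(-111.9), np.float64(0.2)), (np.float64(-104.05), np.float64(0.7)), (np.float64(-96.05), np.float64(0.1)), (np.float64(-88.1), np.float64(0.4)), (np.float64(-79.75), np.float64(2.1)), (np.float64(-72.1), np.float64(0.4)), (np.float64(-64.2), np.float64(0.8)), (np.float64(-39.95), np.float64(1.9)), (np.float64(-32.15), np.float64(0.3)), (np.float64(-0.15), np.float64(1.9)), (np.float64(7.8), np.float64(0.6)), (np.float64(15.7), np.float64(0.2)), (np.float64(23.8), np.float64(0.2)), (np.float64(31.75), np.float64(0.5)), (np.float64(39.85), np.float64(2.1)), (np.float64(71.65), np.float64(0.5)), (np.float64(79.95), np.float64(1.9)), (np.float64(87.7), np.float64(0.2)), (np.float64(95.7), np.float64(0.2)), (np.float64(103.9), np.float64(0.6)), (np.float64(119.95), np.float64(5.5))]
ticks 0.0485 [(np.float64(-119.75), np.float64(1.9)), (np.float64(-103.8), np.float64(0.6)), (np.float64(-95.85), np.float64(0.3)), (np.float64(-88.0), np.float64(0.4)), (np.float64(-79.9), np.float64(2.0)), (np.float64(-71.7), np.float64(0.8)), 
[... 1895 characters left out ...]
5), np.float64(7.5))]
ptr 0.039 [(np.float64(-67.25), np.float64(7.1))]
ptr 0.04 [(np.float64(-67.4), np.float64(6.8))]
ptr 0.041 [(np.float64(-67.4), np.float64(6.6))]
ptr 0.042 [(np.float64(-67.3), np.float64(6.6))]
ptr 0.043 [(np.float64(-67.25), np.float64(6.5))]
ptr 0.044 [(np.float64(-79.9), np.float64(1.8)), (np.float64(-67.3), np.float64(6.2)), (np.float64(-40.55), np.float64(1.1))]
ptr 0.045 [(np.float64(-79.8), np.float64(2.2)), (np.float64(-67.25), np.float64(6.5)), (np.float64(-40.5), np.float64(1.0))]
bar 0.024 [(np.float64(-59.45), np.float64(37.7)), (np.float64(119.55), np.float64(35.1))]
bar 0.026 [(np.float64(-60.1), np.float64(30.0)), (np.float64(119.35), np.float64(28.3))]
```

Run:
```python
from h import *
g=np.load('geo.npz');c,n,yaw=g['c'],g['n'],float(g['yaw']);ex,ey=basis(n,yaw)
c=c-ex*.0005-ey*.0002+n*.0013;np.savez('geo.npz',c=c,n=n,yaw=yaw)
b=np.radians(-59.9);bar=np.cos(b)*ex-np.sin(b)*ey
r=toolR(n,-bar);q=r.as_quat()
j=solve_ik(c+n*.08,q);print(j);move_joints(j)
move_linear(c+n*.0125,q,.06)
j=np.array(read_state()['joint_positions'])
s=read_state();print('pre',s['wrist_force'],s['ft_torque']@n,np.array([ex,ey,n])@(s['tcp_pos']-c))
close(60);wait(.2)
s=read_state();print(s['t'],s['finger_gap'],s['grip_force'],'F tool',r.inv().apply(s['wrist_force']),'T',r.inv().apply(s['ft_torque']),np.array(s['joint_positions'])-j)
np.save('j0.npy',s['joint_positions'])
```

```text
[-0.31402778  0.12593153  2.06348638  0.00764009  0.60314833 -2.63444776]
pre [-0.19706952  0.13749089 -0.51634731] 0.02327101995233851 [1.98997005e-04 3.62718277e-05 1.27654588e-02]
7.6167 0.015723446156651888 60.000911112874746 F tool [-1.42294783  5.76726674 -4.03676255] T [-1.05242493 -0.38198948  0.02654757] [8.23332463e-04 3.97850996e-04 1.26284762e-03 7.75531107e-04
 1.36554361e-03 5.22719601e-05]
```

Run:
```python
from h import *
g=np.load('geo.npz');n=g['n'];j0=np.load('j0.npy')
def go(w):
    j=j0.copy();j[5]+=w;move_joints(j)
    s=read_state();return s
for w in (.6,1.2,2.0,2.8,3.3,3.42):
    s=go(w);print(w,round(s['t'],2),'T',round(s['ft_torque']@n,3),'F',np.round(s['wrist_force'],1),s['joint_positions'][5]-j0[5])
w=3.42;base=s['ft_torque']@n;jump=None
while w<4.15:
    w+=.03;s=go(w);T=s['ft_torque']@n
    print(round(w,2),round(s['t'],2),round(T,3))
    if abs(T)>.3: break
```

```text
0.6 8.24 T -0.003 F [-2.8  5.8  2.2] 0.597038766655396
1.2 8.87 T -0.047 F [-0.7  9.5  1.1] 1.1969486210222076
2.0 9.65 T 0.006 F [ 2.1 14.2  1.9] 1.9969130769479295
2.8 10.43 T -0.071 F [ 3.8 13.4  0.5] 2.796876128470222
3.3 10.98 T 0.073 F [ 6.6 11.1 -0.2] 3.296951031204642
3.42 11.23 T -0.004 F [ 6.2 11.7 -1.2] 3.4174188669008245
3.45 11.48 0.001
3.48 11.73 -0.054
3.51 11.98 0.048
3.54 12.23 -0.033
3.57 12.48 -0.047
3.6 12.73 -0.045
3.63 12.98 -0.014
3.66 13.23 -0.042
3.69 13.48 0.157
3.72 13.73 0.29
3.75 13.98 0.327
```

Run:
```python
from h import *
g=np.load('geo.npz');c,n,yaw=g['c'],g['n'],float(g['yaw'])
K,T=wristcam();im,d=grab_frame('wrist')
save('w3',rect(im,K,T,c,n,yaw,h=0.003,half=.11))
s=read_state();print(s['t'],s['ft_torque']@n,s['finger_gap'])
for r in(.040,.042,.044): print('ptr',r,darks(*polar(im,K,T,c,n,yaw,.003,r),90,170,110))
```

```text
14.0333 0.3191961049181161 0.015510048811944975
ptr 0.04 [(np.float64(130.05), np.float64(79.9))]
ptr 0.042 [(np.float64(130.05), np.float64(79.9))]
ptr 0.044 [(np.float64(130.05), np.float64(79.9))]
```

View pics/w3.png

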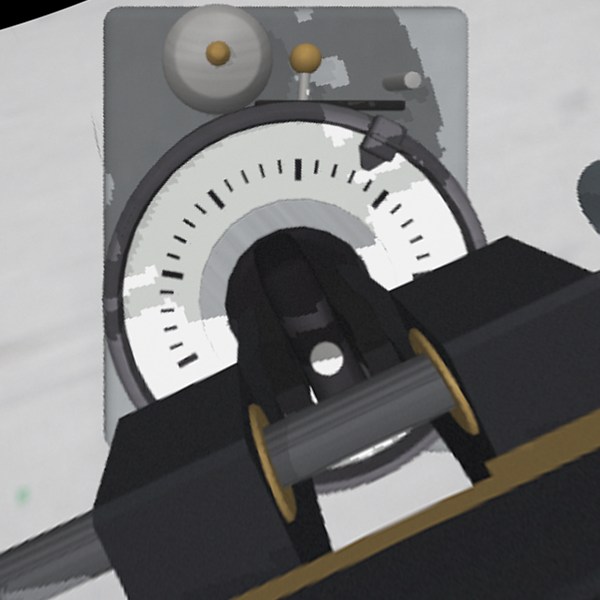

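Run:
```python
from h import *
g=np.load('geo.npz');c,n,yaw=g['c'],g['n'],float(g['yaw']);j0=np.load('j0.npy')
def ball(tag=None):
    K,T=wristcam();im,d=grab_frame('wrist');r=rect(im,K,T,c,n,yaw,h=.003,half=.11)
    if tag: save(tag,r)
    hsv=cv2.cvtColor(r,cv2.COLOR_RGB2HSV);m=((hsv[...,0]>8)&(hsv[...,0]<28)&(hsv[...,1]>90)).astype(np.uint8);m[115:]=0;m[:,:260]=0
    N,_,st,ce=cv2.connectedComponentsWithStats(m)
    if N<2: return None
    k=1+st[1:,4].argmax();return np.round((ce[k]-300)*.22/600*1000,1),st[k,4]
w=3.75;b0=ball();print(b0)
while w<4.2:
    w+=.03;j=j0.copy();j[5]+=w;move_joints(j)
    s=read_state();b=ball();print(round(w,2),round(s['t'],2),round(s['ft_torque']@n,3),b)
    if b is None or b[0][0]-b0[0][0]>13.5: break
K,T=wristcam();im,_=grab_frame('wrist');save('w4',rect(im,K,T,c,n,yaw,h=.003,half=.11))
```

```text
(array([  1.9, -88.8]), np.int32(723))
3.78 14.33 0.272 (array([  4.4, -88.7]), np.int32(726))
3.81 14.63 0.322 (array([  7. , -88.5]), np.int32(726))
3.84 14.93 0.365 (array([  9.5, -88.3]), np.int32(722))
3.87 15.23 0.359 (array([ 12.1, -88. ]), np.int32(727))
3.9 15.53 0.376 (array([ 14.6, -87.6]), np.int32(725))
3.93 15.83 0.4 (array([ 17.2, -87.1]), np.int32(727))
```

View pics/w4.png

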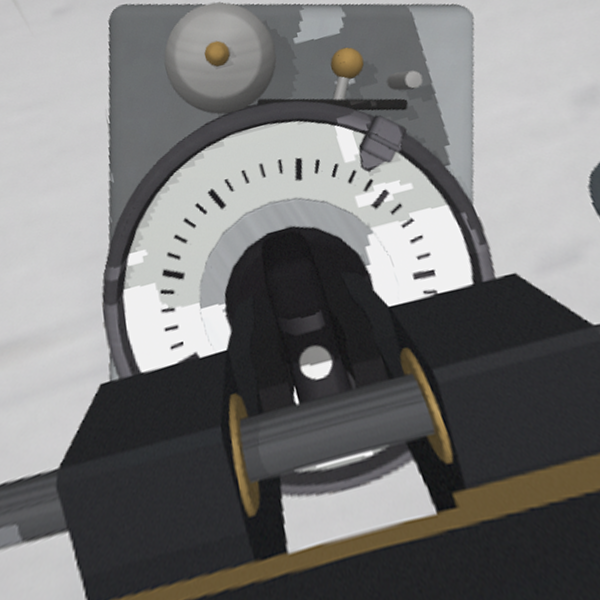

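```bash
cat >> h.py <<'E'
def axislook(c,n,yaw,tag):
    ex,ey=basis(n,yaw);a=np.radians(200);r=toolR(n,np.array([np.cos(a),np.sin(a),0]));he=camera_info('wrist')['hand_eye']
    move_joints(solve_ik(c+n*.27-r.apply(he[:3,3]),r.as_quat()));wait(.2)
    K,T=wristcam();im,d=grab_frame('wrist');save(tag,rect(im,K,T,c,n,yaw,half=.1))
    for r in(.041,.042,.043,.0445): print('ptr',r,[x for x in darks(*polar(im,K,T,c,n,yaw,.003,r),-125,115) if x[1]>4])
    for r in(.056,.058,.060): print('tab',r,darks(*polar(im,K,T,c,n,yaw,.006,r),5,50))
    for r in(.024,.026): print('bar',r,[x for x in darks(*polar(im,K,T,c,n,yaw,.04,r),-170,170,60) if x[1]>10])
E
python3 - <<'E'
from h import *
g=np.load('geo.npz');c,n,yaw=g['c'],g['n'],float(g['yaw']);j0=np.load('j0.npy')
wait(.3)
for w in(3.6,3.0,2.2,1.6,1.4):
    j=j0.copy();j[5]+=w;move_joints(j);s=read_state();print(w,round(s['t'],2),round(s['ft_torque']@n,3),np.round(s['wrist_force'],1))
open_gripper();s=read_state();print(s['finger_gap'])
move_linear(s['tcp_pos']+n*.07,None,.08)
axislook(c,n,yaw,'r5');print(read_state()['t'])
E
```

```text
3.6 16.65 0.015 [ 5.6 11.3  0. ]
3.0 17.27 0.039 [ 5.6 15.4  0.2]
2.2 18.06 0.012 [ 3.1 13.7  0.2]
1.6 18.68 0.02 [ 0.6 11.1  0.7]
1.4 18.99 0.016 [ 0.6 10.1  1.5]
0.08863139930586353
ptr 0.041 [(np.float64(35.6), np.float64(6.8))]
ptr 0.042 [(np.float64(35.75), np.float64(6.3))]
ptr 0.043 [(np.float64(36.05), np.float64(6.9))]
ptr 0.0445 [(np.float64(36.7), np.float64(8.0))]
tab 0.056 [(np.float64(26.2), np.float64(5.2))]
tab 0.058 [(np.float64(26.25), np.float64(7.5))]
tab 0.06 [(np.float64(26.2), np.float64(10.4))]
bar 0.024 [(np.float64(-155.6), np.float64(28.6)), (np.float64(19.55), np.float64(37.5))]
bar 0.026 [(np.float64(-157.55), np.float64(24.7)), (np.float64(22.05), np.float64(34.5))]
22.2583
```

View pics/r5.png

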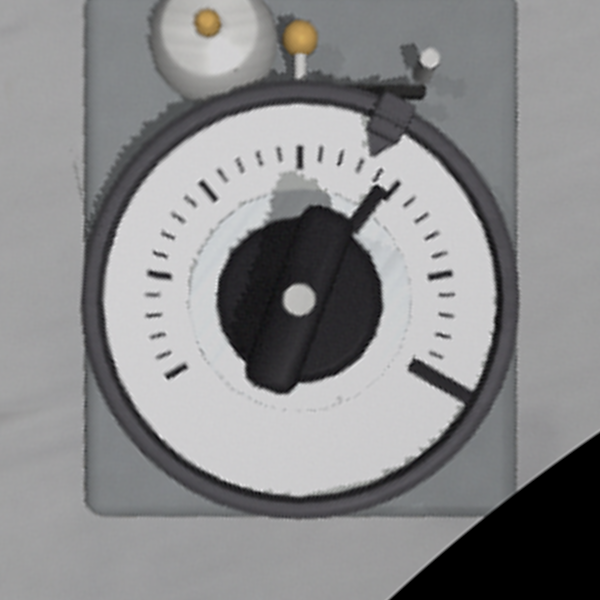

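```bash
cat > step.py <<'E'
import sys
from h import *
wg,wt,tag=float(sys.argv[1]),float(sys.argv[2]),sys.argv[3]
g=np.load('geo.npz');c,n,yaw=g['c'],g['n'],float(g['yaw']);j0=np.load('j0.npy')
ex,ey=basis(n,yaw);b=np.radians(-59.9)+wg;r=toolR(n,-(np.cos(b)*ex-np.sin(b)*ey))
move_joints(solve_ik(c+n*.08,r.as_quat()))
move_linear(c+n*.0125,r.as_quat(),.06);s=read_state();print(s['joint_positions'][5]-j0[5],s['wrist_force'])
j=j0.copy();j[5]+=wg;move_joints(j)
close(60);wait(.1);j[5]=j0[5]+wt;move_joints(j);wait(.1)
open_gripper();s=read_state();move_linear(s['tcp_pos']+n*.07,None,.08)
axislook(c,n,yaw,tag);print(read_state()['t'])
E
python3 step.py 1.4 1.238 r6
```

```text
1.3999613030028266 [-0.07505731  0.27886815 -0.2696308 ]
ptr 0.041 [(np.float64(26.95), np.float64(6.9))]
ptr 0.042 [(np.float64(26.95), np.float64(6.5))]
ptr 0.043 [(np.float64(26.9), np.float64(6.6))]
ptr 0.0445 [(np.float64(27.0), np.float64(6.2))]
tab 0.056 [(np.float64(26.25), np.float64(5.5))]
tab 0.058 [(np.float64(26.3), np.float64(7.2))]
tab 0.06 [(np.float64(26.3), np.float64(10.2))]
bar 0.024 [(np.float64(-160.2), np.float64(19.4)), (np.float64(11.15), np.float64(37.7))]
bar 0.026 [(np.float64(-162.3), np.float64(15.2)), (np.float64(13.7), np.float64(35.4))]
29.3417
```

```bash
python3 step.py 1.238 1.227 r7
```

```text
1.237956677831661 [ 0.3334137  -0.08330542  0.07158513]
ptr 0.041 [(np.float64(26.95), np.float64(6.9))]
ptr 0.042 [(np.float64(26.85), np.float64(6.3))]
ptr 0.043 [(np.float64(26.85), np.float64(6.5))]
ptr 0.0445 [(np.float64(27.1), np.float64(6.2))]
tab 0.056 [(np.float64(26.25), np.float64(5.5))]
tab 0.058 [(np.float64(26.35), np.float64(7.3))]
tab 0.06 [(np.float64(26.35), np.float64(10.3))]
bar 0.024 [(np.float64(-160.6), np.float64(18.6)), (np.float64(10.15), np.float64(36.7))]
bar 0.026 [(np.float64(-162.55), np.float64(14.7)), (np.float64(13.05), np.float64(34.9))]
36.25
```

View pics/r7.png

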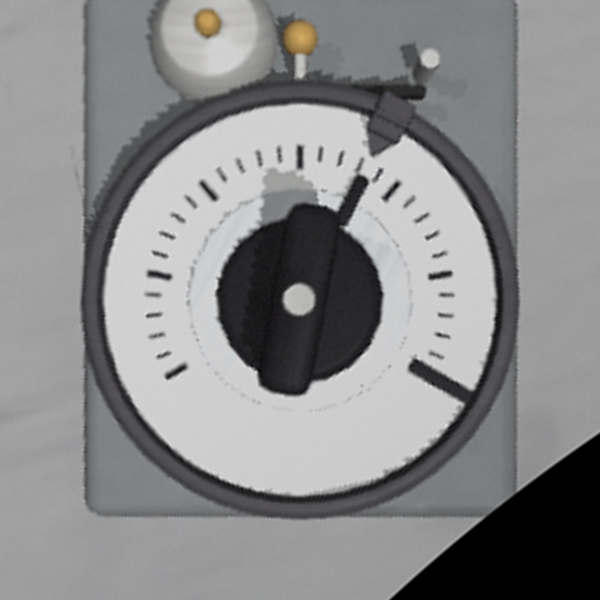

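```bash
python3 step.py 1.238 1.219 r8
```

```text
1.2379746247731331 [ 1.01151058 -0.24985283 -0.36968044]
ptr 0.041 [(np.float64(26.75), np.float64(6.3))]
ptr 0.042 [(np.float64(26.85), np.float64(6.3))]
ptr 0.043 [(np.float64(26.7), np.float64(6.2))]
ptr 0.0445 [(np.float64(27.0), np.float64(6.2))]
tab 0.056 [(np.float64(26.25), np.float64(5.5))]
tab 0.058 [(np.float64(26.35), np.float64(7.3))]
tab 0.06 [(np.float64(26.35), np.float64(10.3))]
bar 0.024 [(np.float64(-160.9), np.float64(18.0)), (np.float64(9.95), np.float64(37.3))]
bar 0.026 [(np.float64(-162.9), np.float64(14.0)), (np.float64(12.8), np.float64(35.8))]
43.1583
```

```bash
python3 -c "
from plant import *
print(hand_in())"
```

```text
the job is handed in; nothing more can be done
None
```

I wound the timer past the top mark until the bell spring took up, drew the hammer about 16 mm of the 32 mm to its post, then set the pointer back to within about 0.5° of the marker tab, let go and handed it in at about 43 s; the arm never went near the cup or the bottle.

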